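Return the emissivity reference plates from the test fixture to the storage rack

ROBOT

A 6-joint arm with a two-finger parallel gripper is mounted at the origin on the work surface. World frame = base frame: x ahead of the robot, y to its left, z up, the work surface at z = 0. Lengths are in mm, angles in degrees, forces in N, time in s.
With the tool pointing down it reaches from about 350 to 850 mm from the base axis. Payload 8.1 kg.
Tool frame: the origin (TCP) lies midway between the tips of the shut fingers; the grasp point (between the pads) lies 19 mm behind it; z points along the fingers, y is the line along which they close (so a half turn about z gives the same grasp; the last joint's range is limited). The gripper opens to 85 mm and grips with 20 to 120 N. Pads are 22 mm wide; open, the fingers measure 114 mm over their backs; the gripper's body (76 mm by 85 mm) begins 54 mm behind the grasp point. The pads swing forward as they close: fully open they stand 13 mm farther back than shut.
Start: joints at [-77.143, 7.471, 85.268, -0, 87.261, -4.893], TCP at [182.941, -571.435, 195.592] pointing down, gripper open.
Joint ranges: [-169.43, 169.43], [-51.17, 129.36], [1.28, 143.12], [-76.62, 256.62], [0, 156.53], [-152.29, 152.29]. Speed limits (degrees/s): [136.94, 136.94, 159.86, 180, 180, 180].

INTERFACE

Orientations are given as [roll, pitch, yaw] about the fixed x, y, z axes, in that order (R = Rz(yaw) Ry(pitch) Rx(roll)).
In Python, from bench import r, optics, workorder gives the robot as it stands.
- The arm moves only by the tool handwheel, called after "Request:" as a command line: name --argument value ..., lists and objects as JSON in quotes. Schema: {"type":"object","properties":{"moves":{"type":"array","items":{"type":"array","items":{"type":"array","items":{"type":"number"},"minItems":7,"maxItems":7},"minItems":1,"maxItems":8},"minItems":1,"maxItems":1},"grip_n":{"type":"number"},"only":{"type":"string"},"quiet":{"type":"boolean"},"lines":{"type":"string"}},"required":["moves"],"additionalProperties":false}. moves is a list that holds a single list of rows (three levels of brackets), with 1 to 8 rows, each of 7 numbers: a rotation vector rx, ry, rz in shares of 60 degrees (1.0 is 60 degrees), then dx, dy, dz in a scale on which 1.0 is 600 mm, then the finger opening in mm; each row is the pose to reach, as a shift and turn from the pose commanded when the call began, along the tool's axes at that moment; what a row does not reach only later rows make up. A row lasts 1/8 s, in which the tool goes at most 62.5 mm and 10.7 degrees, less where a joint would pass 70% of its speed; a pose out of reach is approached as far as the arm can. The fingers move at their own pace and stop on an object; grip_n is the grip in N (left out, the last holds). Time passes only in rows, so rows that do not move let the fingers close. The tool returns the time, the measured TCP pose, the force, the opening and the grip force at its end. only (a regular expression) keeps the lines of the reply that match it, lines (a string "A,B") keeps lines A to B, and quiet returns only ok. Input that does not fit is refused with a message, and nothing moves.
- r.sense(): the state, without advancing time (a new reading comes with each control period).
- optics.snapshot(name): name is "scene" or "top" or "wrist"; returns a dict with "pixels" (400x640x3 uint8, blue, green, red), "fx", "fy", "cx", "cy" (pixels), "D" ([k1, k2, p1, p2, k3] as OpenCV has them; the pictures are not rectified), "pose" (4x4, takes a point from camera to world coordinates). Camera axes: x right, y up, looking along -z (the intrinsics and any distortion apply to the point x, -y, -z); pixel columns grow to the right and rows downward; lengths in mm; the calibration is good to about 2 mm. A picture is of the moment at which its call begins. There is no depth.
- workorder.hand_in(): hands the job in; it is judged then, once.
The state is a dict: "time": time; "joint_pos": joint angles; "qd": joint speeds; "joint_efforts": joint torques, N m; "tool_pos": TCP position; "tcp_rot": TCP orientation; "ft_force": force on the tool from outside, world axes, zero at the start; "wrist_torque": the same for the moment, N m; "finger_gap": finger opening in mm; "grip_force": force on a finger pad.
Only numpy, scipy, OpenCV 4.12 (cv2) and the standard library are available. Lean on these libraries where they do the work, as an engineer would, in place of code of your own. Each camera call takes 0.05 s, during which the arm holds its last target. There are 200 camera calls.

TASK

The emissivity check is finished: swing the clamp bar of the test fixture well up while the four reference plates are still in place and leave it standing open. Then slide the plates out by their coloured grips and set each one down, without dropping it, flat in the storage-rack seat whose strip has the same colour.

Things in the scene. Friction and masses are not known exactly. Their poses are not given: they have to be found in the camera images.
- plate_red: Matt-black coated metal plate 76 (x) x 36 (y) x 6 mm, 65 g. Origin: centre of its underside, x along its length, z up. A red cap (8 mm thick) covers its first 24 mm at -x, roughly towards the robot; on it an upright red grip block 18 (x) x 14 (y) mm, z = 6 to 30 mm, centre at x = -26 mm: pinch across y from above. All four plates are made alike.
- plate_yellow: Bare aluminium plate with yellow cap and grip, otherwise as plate_red. At the start the four plates lie flat in a row at 52 mm pitch on the test fixture's bed (24 mm above the bench) in shuffled order, between guide ribs 4 mm high and 5 mm or so from their sides, all pointing within 0.03 rad of one way, the clamp bar closed over them.
- plate_green: White-ceramic coated plate with green cap and grip, otherwise as plate_red. At the start the last 7 mm at +x of each plate is tucked under a fixed ledge, 4 mm above its face: with the bar up, slide a plate flat along its -x by 50 mm before lifting it. The bed's front edge, 58 mm towards -x from the origins, has no wall.
- plate_blue: Oxidised-copper coated plate with blue cap and grip, otherwise as plate_red. Masses vary by -20 to +30 %. The storage rack stands beside the fixture, on its left or right; either is turned up to 0.22 rad. A jar 45 mm high stands between them; taller things stand well behind and to the sides.
- seat_red: Seat of the white storage rack with a red strip at its front: a shallow tray, inside 92 (x) x 52 (y) mm, rims 3 mm above its floor. Origin: centre of the tray on its underside, 12 mm above the bench; the floor where a plate's underside rests is at z = 4 mm. x along the tray; the strip (14 mm wide, rim-high) lies outside its -x end. Fixed during a run.
- seat_yellow: As seat_red, with a yellow strip. The four seats stand in one row along y, at 60 mm pitch, in shuffled order, with parallel x axes. A plate goes in lengthwise, centred, its grip towards the strip.
- seat_green: As seat_red, with a green strip. White cheeks at both ends of the row of seats reach 32 mm above the bench; their inner faces lie 30 mm beyond the centres of the outermost seats.
- seat_blue: As seat_red, with a blue strip.
- clamp_bar (a joint): Hinge angle of the clamp bar (rad): 0 closed on the plates (every start), growing as its front is lifted; stop at 1.25. A stiff hinge: it stays where left; about 5 N at the knob lifts it. Steel bar 12 mm wide, 8 mm thick, over all four plates, 18 mm behind their origins (towards +x); arms at its ends run back to the hinge.
- clamp_knob (a point): Centre of the black knob at mid-bar: a disc 20 mm in diameter, axis along the point's y, flat faces 14 mm apart (pinch along y; it may turn in the fingers). Turns with the bar; closed: x level to the back, z up, 65 mm above the bench, the bar's top 26 mm below it. At every angle the hinge axis is parallel to y through (+34, 0, -25) mm in this frame; it opens up and back.
There are look-alikes about, which are no part of the job. Leave any turquoise look-alike of the plate_blue alone.

How it is judged (in metres and radians):
On the way:
1. the clamp bar has been lifted (more than 0.5 rad) with all four plates still within 15 mm of where they started (value of joint clamp_bar above 0.5 rad and distance of each of plate_red, plate_yellow, plate_green, plate_blue from where it was at the start of the episode below 0.015 m), for 0.2 s.
At the end, for the whole second after the job is handed in: Each plate lies flat (within 0.05 rad) on the floor of the seat of its own colour, its centre within 12 mm of the seat's centre and its length within 0.25 rad of the seat's; all are released and at rest, and the clamp bar is still open (more than 0.4 rad) (horizontal distance between plate_red and seat_red below 0.012 m and z of plate_red in the frame of seat_red between 0.001 and 0.0065 m and angle between each of plate_red, plate_yellow, plate_green, plate_blue's own z axis and vertical below 0.05 rad and angle between the x axis of plate_red and the x axis of seat_red, either way round below 0.25 rad and linear speed of each of plate_red, plate_yellow, plate_green, plate_blue below 0.02 m/s and angular speed of each of plate_red, plate_yellow, plate_green, plate_blue below 0.2 rad/s and horizontal distance between plate_yellow and seat_yellow below 0.012 m and z of plate_yellow in the frame of seat_yellow between 0.001 and 0.0065 m and angle between the x axis of plate_yellow and the x axis of seat_yellow, either way round below 0.25 rad and horizontal distance between plate_green and seat_green below 0.012 m and z of plate_green in the frame of seat_green between 0.001 and 0.0065 m and angle between the x axis of plate_green and the x axis of seat_green, either way round below 0.25 rad and horizontal distance between plate_blue and seat_blue below 0.012 m and z of plate_blue in the frame of seat_blue between 0.001 and 0.0065 m and angle between the x axis of plate_blue and the x axis of seat_blue, either way round below 0.25 rad and value of joint clamp_bar above 0.4 rad); the robot touches nothing.
It fails at once if the red plate is dropped or thrown (moving faster than 0.6 m/s, as after a fall of about 20 mm, with no finger on it) (linear speed of plate_red above 0.6 m/s and contact force between plate_red and the fingers below 0.05 N).
It fails at once if the yellow plate is dropped or thrown (moving faster than 0.6 m/s, as after a fall of about 20 mm, with no finger on it) (linear speed of plate_yellow above 0.6 m/s and contact force between plate_yellow and the fingers below 0.05 N).
It fails at once if the green plate is dropped or thrown (moving faster than 0.6 m/s, as after a fall of about 20 mm, with no finger on it) (linear speed of plate_green above 0.6 m/s and contact force between plate_green and the fingers below 0.05 N).
It fails at once if the blue plate is dropped or thrown (moving faster than 0.6 m/s, as after a fall of about 20 mm, with no finger on it) (linear speed of plate_blue above 0.6 m/s and contact force between plate_blue and the fingers below 0.05 N).
It also fails if it takes over 115 s, if anything falls off the work surface, if the arm or the gripper's body presses on something with over 40 N, if the wrist force passes 120 N, or if a joint passes its speed limit or range.

## Working session

There is one attempt and no reset: what is moved stays moved. The work goes in short steps, Python scripts to look and compute and a tool call to move; the robot and the scene stay as the last step left them, time stands still between calls to the robot, and variables do not carry over. Pictures are saved under pics/ and viewed, at most 14 in all, crops included, and the job is handed in when it is done.

```bash
ls; mkdir -p pics
```

Create h.py:
```python
import numpy as np, cv2
from bench import r, optics, workorder
```

Run:
```python
from h import *
for n in("scene","top"):
    s=optics.snapshot(n); cv2.imwrite(f"pics/{n}0.png",s["pixels"]); np.save(f"pics/{n}0.npy",s,allow_pickle=True)
    print(n,s["fx"],s["cx"],s["cy"],s["D"],np.round(s["pose"],3).tolist())
print(r.sense())
```

```text
pics
scene 416.87805178565395 321.37920056279324 204.2785907896332 [-0.11070793  0.          0.          0.          0.        ] [[-0.218, -0.634, 0.742, 1348.581], [0.976, -0.157, 0.152, 114.402], [0.02, 0.757, 0.653, 802.06], [0.0, 0.0, 0.0, 1.0]]
top 369.163055989084 321.9809248168047 197.66144717519987 [0.00618887 0.         0.         0.         0.        ] [[-0.027, 0.984, -0.178, 381.235], [-1.0, -0.027, 0.003, -17.924], [-0.002, 0.178, 0.984, 855.879], [0.0, 0.0, 0.0, 1.0]]
{'time': 0.1, 'joint_pos': array([-7.71439061e+01,  7.51050966e+00,  8.53239928e+01, -2.35349885e-04,
        8.72600357e+01, -4.89101594e+00]), 'qd': array([-0.01768218, -0.04601403, -0.04382862,  0.09546496,  0.13338965,
       -0.08800484]), 'joint_efforts': array([ 6.93813454e-04, -5.70950031e+01, -5.01943731e+01, -1.94122013e-04,
        8.17050459e-03,  1.00760381e-06]), 'tool_pos': array([ 182.80716525, -570.896336  ,  194.64305802]), 'tcp_rot': array([-1.79905786e+02, -7.82618184e-03,  1.77471148e+01]), 'ft_force': array([-0.25365232, -0.24002059,  0.23041186]), 'wrist_torque': array([ 0.07837964, -0.05445482, -0.02043696]), 'grip_force': 0.0, 'finger_gap': 85.33354053477703}
```

View pics/top0.png

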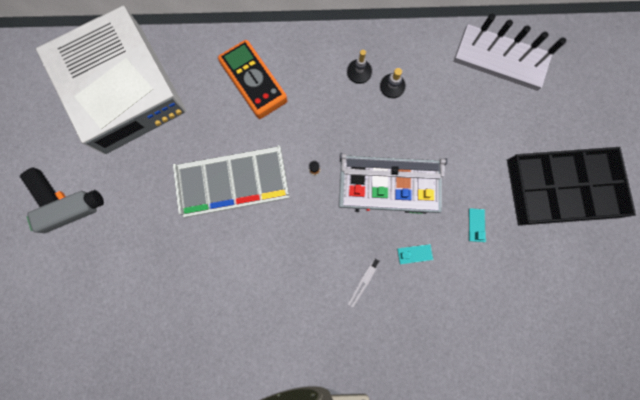

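View pics/scene0.png

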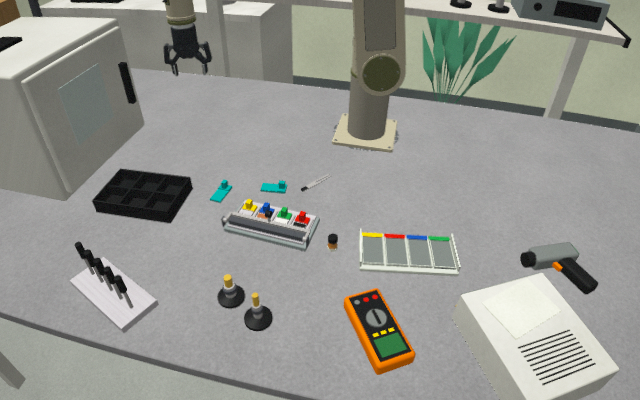

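The top view shows the fixture at about (392,185), with grips red (357,190), green (381,192), blue (403,194) and yellow (427,195). The knob is near (395,170). The rack strips are green (196,209), blue (222,204), red (247,199) and yellow (273,194).

Possible look-alikes:
- Turquoise plates at (415,254) and (477,225): could pass for blue, so leave them.
- Jar at (314,167) and black-knobbed things at (360,70) and (393,85): could pass for the knob.
- Black tray at (570,185): could pass for the rack.

The choice is the fixture and the white rack. Next is a coarse measurement from both views and one close crop.

Create h.py:
```python
import numpy as np, cv2
from bench import r, optics, workorder
def ray(s,px):
    K=np.array([[s["fx"],0,s["cx"]],[0,s["fy"],s["cy"]],[0,0,1.]])
    u=cv2.undistortPoints(np.array([[px]],float),K,np.array(s["D"],float))[0,0]
    P=np.array(s["pose"]); d=P[:3,:3]@np.array([u[0],-u[1],-1.]); return P[:3,3],d/np.linalg.norm(d)
def plane(s,px,z):
    o,d=ray(s,px); return o+d*(z-o[2])/d[2]
def tri(views):
    A=np.zeros((3,3));b=np.zeros(3);L=[]
    for s,px in views:
        o,d=ray(s,px);M=np.eye(3)-np.outer(d,d);A+=M;b+=M@o;L.append((M,o))
    p=np.linalg.solve(A,b); return p,[round(float(np.linalg.norm(M@(p-o))),2) for M,o in L]
HUE={"red":[(0,7),(174,180)],"yellow":[(22,33)],"green":[(55,75)],"blue":[(104,122)]}
def blobs(s,c,box=None,smin=120,vmin=60,amin=8):
    h=cv2.cvtColor(s["pixels"],cv2.COLOR_BGR2HSV);m=np.zeros(h.shape[:2],np.uint8)
    for a,b in HUE[c]: m|=cv2.inRange(h,(a,smin,vmin),(b,255,255))
    n,l,st,ce=cv2.connectedComponentsWithStats(m)
    o=[(int(st[i,4]),ce[i].round(1),st[i,:4].tolist(),l==i) for i in range(1,n) if st[i,4]>=amin]
    if box: o=[x for x in o if box[0]<x[1][0]<box[2] and box[1]<x[1][1]<box[3]]
    return sorted(o,key=lambda x:-x[0])
```

Run:
```python
from h import *
T=np.load("pics/top0.npy",allow_pickle=True).item();S=np.load("pics/scene0.npy",allow_pickle=True).item()
for c in HUE:
    t=blobs(T,c,(150,120,460,230));s=blobs(S,c,(200,180,480,260))
    print(c,[(x[0],x[1].tolist(),x[2]) for x in t],[(x[0],x[1].tolist(),x[2]) for x in s])
    r1=[x for x in t if x[1][0]<300][:1]; r2=[x for x in s if x[1][0]>350][:1]
    if r1 and r2: print(" strip",tri([(T,r1[0][1]),(S,r2[0][1])]))
    r1=[x for x in t if x[1][0]>300][:1]; r2=[x for x in s if x[1][0]<350][:1]
    if r1 and r2: print(" cap",tri([(T,r1[0][1]),(S,r2[0][1])]))
a=cv2.resize(T["pixels"][140:225,325:460],None,fx=5,fy=5,interpolation=cv2.INTER_CUBIC)
b=cv2.resize(S["pixels"][190:255,215:325],None,fx=6,fy=6,interpolation=cv2.INTER_CUBIC)
cv2.imwrite("pics/c1.png",a)
```

```text
red [(162, [356.7, 190.3], [349, 184, 16, 13]), (132, [247.1, 198.7], [236, 195, 24, 9])] [(116, [302.0, 217.8], [295, 211, 15, 13]), (81, [394.3, 235.7], [384, 234, 21, 5])]
 strip (array([535.58620664, 150.5066812 ,  18.33325355]), [1.46, 1.46])
 cap (array([ 544.9788312 , -101.17831765,   36.06839319]), [1.58, 1.58])
yellow [(162, [425.5, 194.4], [418, 189, 16, 11]), (131, [272.9, 193.9], [262, 190, 23, 9])] [(111, [249.2, 205.4], [242, 199, 15, 13]), (88, [371.6, 234.4], [362, 232, 21, 6])]
 strip (array([545.24014861,  90.73909787,  18.54010781]), [1.74, 1.74])
 cap (array([ 531.4401659 , -256.73988212,   36.20221212]), [2.26, 2.26])
green [(129, [379.5, 191.9], [373, 187, 14, 10]), (116, [195.2, 208.3], [184, 205, 24, 8])] [(102, [284.1, 213.4], [277, 207, 15, 12]), (72, [439.0, 238.2], [429, 236, 20, 5])]
 strip (array([516.47103281, 269.3720309 ,  18.03797811]), [1.39, 1.39])
 cap (array([ 539.89777165, -152.83598216,   36.32897402]), [1.88, 1.88])
blue [(148, [403.2, 194.2], [396, 189, 15, 11]), (127, [221.5, 203.3], [210, 199, 24, 9])] [(84, [265.9, 207.9], [259, 202, 15, 11]), (75, [416.6, 237.0], [407, 235, 20, 5])]
 strip (array([526.41599449, 209.45720343,  18.28881315]), [1.23, 1.23])
 cap (array([ 532.89730402, -206.4077975 ,   38.71288154]), [2.78, 2.78])
```

View pics/c1.png

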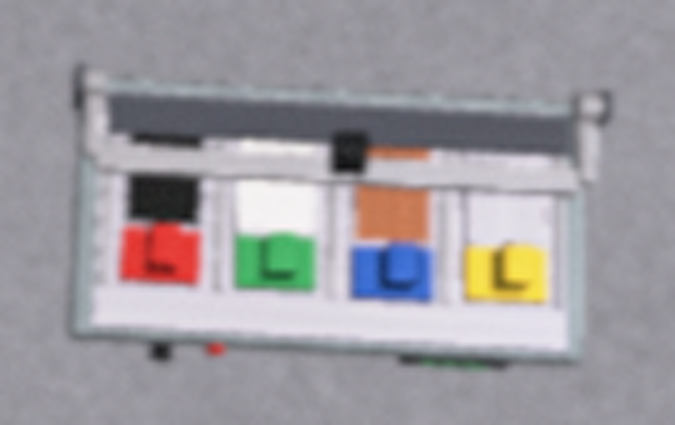

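The crop confirms four plates on the fixture, in the order red, green, blue, yellow from left to right. The knob is at crop (350,150), which is (395,170) in the top view, and no turquoise plate is among them. Pitches come out at 52.0 and 60.3 mm, strip height is about 18 mm and caps about 36 mm, all consistent with the text. Fixture yaw is about -5° and rack yaw about +9°. I'll move to a viewpoint above the fixture for the wrist camera.

Units first: shifts go in shares of 600 mm and turns go in shares of 60 degrees. So 423 mm is 0.705, 380 mm is 0.6333, 22.7 degrees is 0.3783.

Request:
handwheel --moves '[[[0,0,0.1333,0.0833,-0.055,-0.02,85],[0,0,0.2667,0.175,-0.1167,-0.0433,85],[0,0,0.3783,0.2667,-0.1767,-0.0667,85],[0,0,0.3783,0.3583,-0.2367,-0.0883,85],[0,0,0.3783,0.45,-0.2983,-0.1117,85],[0,0,0.3783,0.5417,-0.3583,-0.135,85],[0,0,0.3783,0.6333,-0.42,-0.1567,85],[0,0,0.3783,0.705,-0.4667,-0.175,85]]]' --grip_n 40

```text
time: 1.1
tool_pos: [489.2, -188.8, 296.7]
tcp_rot: [-180.0, 0.0, -5.0]
ft_force: [0.1, -1.6, 0.0]
finger_gap: 85.0
grip_force: 0.0
```

Create look.py:
```python
import sys
from h import *
n=sys.argv[1]; s=optics.snapshot("wrist"); cv2.imwrite(f"pics/{n}.png",s["pixels"]); np.save(f"pics/{n}.npy",s,allow_pickle=True)
st=r.sense(); print(s["fx"],s["D"],np.round(s["pose"],3).tolist(),st["tool_pos"],st["tcp_rot"])
for c in HUE:
    print(c,[(x[0],x[1].tolist(),x[2]) for x in blobs(s,c,amin=80)])
```

```bash
python3 look.py w1
```

```text
332.98970021449423 [-0.0258175  0.         0.         0.         0.       ] [[-0.086, 0.954, 0.288, 561.493], [-0.996, -0.083, -0.025, -193.862], [0.0, -0.289, 0.957, 474.127], [0.0, 0.0, 0.0, 1.0]] [ 493.43748488 -182.77232213  298.45272296] [-179.8140198    -0.21650741   -4.66970474]
red [(465, [248.3, 123.6], [235, 115, 27, 18]), (356, [72.0, 147.0], [53, 139, 39, 17])]
yellow [(360, [368.9, 123.0], [357, 116, 25, 16]), (230, [108.8, 136.8], [94, 130, 31, 15])]
green [(357, [288.5, 123.9], [277, 117, 24, 15]), (106, [6.7, 165.9], [0, 162, 16, 10])]
blue [(409, [330.0, 125.2], [318, 117, 25, 17]), (309, [33.5, 158.0], [15, 151, 38, 16])]
```

View pics/w1.png

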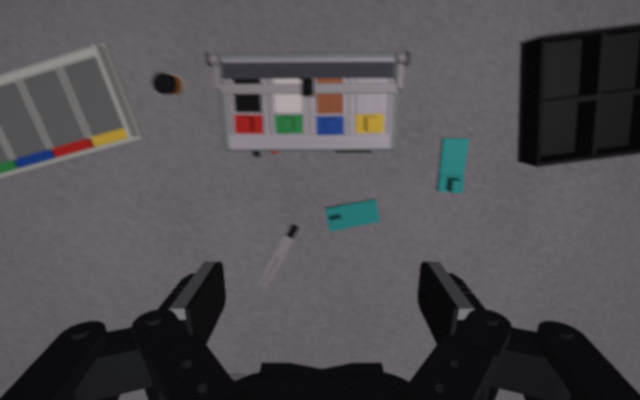

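The wrist view shows the fixture at the top centre. The knob is near (308,87), caps are at row 124 and columns 248 to 369, and the turquoise plates are at (352,214) and (453,165). The camera sits 75 mm ahead of the TCP and looks back, so I'll lower the tool for a close second view.

To row units: 128 mm is 0.2133, 115 mm is 0.1917.

Request:
handwheel --moves '[[[0,0,0,0.0433,-0.0033,0.1,85],[0,0,0,0.0867,-0.0067,0.1917,85],[0,0,0,0.0867,-0.0067,0.2133,85],[0,0,0,0.0867,-0.0067,0.2133,85]]]'

```text
time: 1.65
tool_pos: [539.6, -190.8, 167.5]
tcp_rot: [-179.9, 0.2, -4.9]
ft_force: [0.5, 0.2, 0.1]
finger_gap: 85.1
grip_force: 0.0
```

```bash
python3 look.py w2
```

```text
332.98970021449423 [-0.0258175  0.         0.         0.         0.       ] [[-0.086, 0.953, 0.29, 612.225], [-0.996, -0.082, -0.026, -196.103], [-0.001, -0.291, 0.957, 344.763], [0.0, 0.0, 0.0, 1.0]] [ 540.56815611 -191.43751277  169.70833065] [ 1.79980850e+02 -2.82886437e-02 -4.96069676e+00]
red [(929, [228.9, 185.7], [210, 174, 39, 26]), (330, [12.1, 208.2], [0, 201, 28, 17])]
yellow [(813, [390.2, 184.9], [372, 174, 37, 25]), (441, [46.3, 198.8], [26, 189, 42, 20])]
green [(778, [282.5, 186.0], [265, 174, 36, 25])]
blue [(830, [337.5, 187.6], [320, 176, 36, 25])]
```

View pics/w2.png

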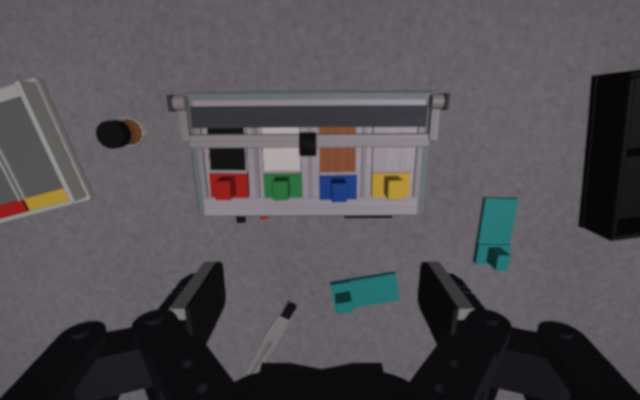

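The wrist view shows the knob at (308,143), caps at row 186 and columns 229 to 390, and hinge ends at (180,102) and (437,102). I'll measure the knob from three views.

Run:
```python
from h import *
V={n:np.load(f"pics/{n}.npy",allow_pickle=True).item() for n in("w1","w2","top0","scene0")}
def dark(s,b,th=55):
    x0,y0,x1,y1=b;m=(s["pixels"][y0:y1,x0:x1].max(2)<th).astype(np.uint8)
    n,l,st,ce=cv2.connectedComponentsWithStats(m);return [(st[i,:5]+[x0,y0,0,0,0],(ce[i]+[x0,y0]).round(1)) for i in range(1,n) if st[i,4]>8]
K={}
for n,b in(("w1",(298,74,320,100)),("w2",(292,126,324,162)),("top0",(386,160,404,180)),("scene0",(255,205,285,240))):
    K[n]=dark(V[n],b); print(n,[(a.tolist(),c.tolist()) for a,c in K[n]])
big={n:max(K[n],key=lambda q:q[0][4])[1] for n in("w1","w2","top0")}
print("knob w1w2",tri([(V[n],big[n]) for n in("w1","w2")]), "3",tri([(V[n],big[n]) for n in big]))
for n in big: print(n,plane(V[n],big[n],65).round(1))
for c in HUE:
    q={n:blobs(V[n],c,b)[0][1] for n,b in(("w1",(220,100,400,150)),("w2",(200,165,420,205)),("top0",(325,160,460,225)))}
    print(c,tri([(V[n],q[n]) for n in q]),[plane(V[n],q[n],40).round(1).tolist() for n in q])
```

```text
w1 [([302, 77, 10, 18, 154], [306.9, 85.6])]
w2 [([300, 133, 16, 22, 329], [307.1, 143.4])]
top0 [([392, 167, 6, 7, 38], [394.2, 169.8])]
scene0 [([265, 210, 7, 8, 38], [268.0, 213.7])]
knob w1w2 (array([ 583.35404527, -180.95334803,   78.78577167]), [1.25, 1.25]) 3 (array([ 582.71593373, -180.59323456,   68.09060623]), [1.86, 1.23, 0.75])
w1 [ 584.2 -179.2   65. ]
w2 [ 581.7 -181.5   65. ]
top0 [ 582.8 -181.4   65. ]
red (array([545.46676738, -99.68054197,  33.80021463]), [1.72, 1.43, 0.34]) [[546.7, -99.6, 40.0], [546.2, -102.9, 40.0], [543.9, -99.2, 40.0]]
yellow (array([ 532.43563016, -254.76854873,   32.82781658]), [1.87, 0.9, 1.04]) [[534.1, -252.4, 40.0], [533.9, -254.2, 40.0], [530.3, -253.3, 40.0]]
green (array([ 540.52918773, -151.19496509,   33.62178783]), [1.64, 1.23, 0.49]) [[541.8, -150.5, 40.0], [541.5, -153.2, 40.0], [538.8, -150.4, 40.0]]
blue (array([ 534.12547596, -204.24368253,   33.24208985]), [1.6, 0.68, 0.96]) [[535.6, -202.9, 40.0], [535.5, -204.7, 40.0], [532.1, -203.3, 40.0]]
```

The knob is at about (582.5, -181, 65–68), which matches the expected position of 44 mm behind the caps. I'll hover above it.

To row units: 70 mm is 0.1167, 45 mm is 0.075.

Request:
handwheel --moves '[[[0,0,0,0.0333,-0.0117,0.0333,40],[0,0,0,0.0683,-0.0233,0.075,40],[0,0,0,0.0683,-0.0233,0.1167,40],[0,0,0,0.0683,-0.0233,0.1167,40],[0,0,0,0.0683,-0.0233,0.1167,40]]]'

```text
time: 2.33
tool_pos: [583.9, -181.6, 101.7]
tcp_rot: [179.9, -0.2, -5.0]
ft_force: [-0.0, -0.3, 0.5]
finger_gap: 39.9
grip_force: 0.0
```

```bash
python3 look.py w3
```

Run:
```python
from h import *
S=[np.load(f"pics/{n}.npy",allow_pickle=True).item() for n in("w2","w3")]
s=S[1];m=(s["pixels"][120:260,290:350].max(2)<50).astype(np.uint8)
n,l,st,ce=cv2.connectedComponentsWithStats(m)
for i in range(1,n):
    if st[i,4]>30: c=ce[i]+[290,120]; print(st[i].tolist(),c,plane(s,c,75),plane(s,c,65),tri([(S[0],(307.6,143.4)),(s,c)]))
print(r.sense()["tool_pos"])
```

```text
332.98970021449423 [-0.0258175  0.         0.         0.         0.       ] [[-0.087, 0.955, 0.284, 655.427], [-0.996, -0.084, -0.023, -186.485], [0.001, -0.285, 0.959, 279.347], [0.0, 0.0, 0.0, 1.0]] [ 584.00674097 -181.62892626  101.66770025] [179.92776396  -0.22757291  -4.977028  ]
red [(1340, [225.9, 258.2], [204, 243, 47, 36])]
yellow [(1240, [419.0, 257.5], [396, 243, 45, 35]), (469, [16.2, 266.8], [0, 257, 36, 21])]
green [(949, [293.5, 259.2], [269, 244, 44, 35])]
blue [(865, [351.3, 260.9], [335, 246, 44, 35])]
[0, 46, 60, 3, 93] [320.62365591 166.66666667] [ 619.53906536 -183.27280369   75.        ] [ 617.78281582 -183.11562083   65.        ] (array([ 540.68692955, -168.73782951, -349.57193512]), [8.91, 8.91])
[24, 86, 19, 28, 500] [322.976 219.39 ] [ 585.031944   -181.78310601   75.        ] [ 581.58703944 -181.55302268   65.        ] (array([ 581.70381239, -181.73487892,   65.26772185]), [0.18, 0.18])
[ 584.00674097 -181.62892626  101.66770025]
```

View pics/w3.png

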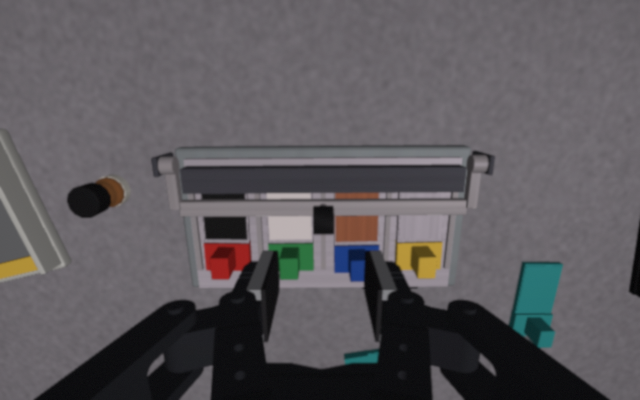

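The wrist view shows the knob centred between the fingers at (323,219). It triangulates to (581.7, -181.7, 65.3) with a 0.2 mm residual. I'll descend and pinch.

To row units: 52 mm is 0.0867, 48 mm is 0.08.

Request:
handwheel --moves '[[[0,0,0,-0.0033,0,0.0417,40],[0,0,0,-0.0033,0,0.08,40],[0,0,0,-0.0033,0,0.0867,40],[0,0,0,-0.0033,0,0.0867,13],[0,0,0,-0.0033,0,0.0867,10],[0,0,0,-0.0033,0,0.0867,10],[0,0,0,-0.0033,0,0.0867,10]]]' --grip_n 25

```text
time: 3.25
tool_pos: [581.0, -180.6, 47.2]
tcp_rot: [180.0, -0.0, -4.9]
ft_force: [0.4, -1.3, 1.9]
finger_gap: 10.2
grip_force: 0.0
```

```bash
python3 look.py w4
```

```text
332.98970021449423 [-0.0258175  0.         0.         0.         0.       ] [[-0.086, 0.954, 0.287, 653.095], [-0.996, -0.083, -0.024, -185.688], [0.0, -0.288, 0.958, 224.675], [0.0, 0.0, 0.0, 1.0]] [ 580.88753585 -180.60078838   46.95810611] [ 1.79992596e+02 -2.45790317e-02 -4.94996185e+00]
red [(1851, [203.7, 288.3], [177, 271, 59, 46])]
yellow [(1915, [444.7, 289.2], [414, 271, 58, 48])]
green [(370, [264.9, 284.0], [257, 273, 20, 30])]
blue [(549, [382.8, 287.1], [367, 275, 27, 31])]
```

View pics/w4.png

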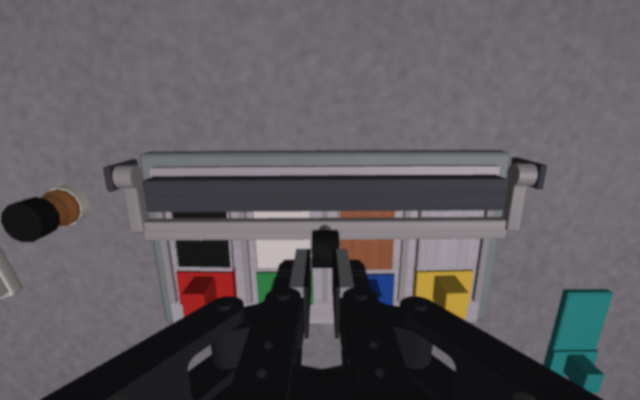

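The wrist view shows the fingers shut beside the knob. The knob is at (326,246) and the fingertips end at about row 252, so the fingers look short of it. I'll check where the TCP projects.

Run:
```python
from h import *
s=np.load("pics/w4.npy",allow_pickle=True).item()
print(s["cx"],s["cy"],s["fy"])
P=np.array(s["pose"]);K=np.array([[s["fx"],0,s["cx"]],[0,s["fy"],s["cy"]],[0,0,1]])
t=np.array([580.9,-180.6,47.0])
F=np.array([.996,-.086,0]);
for nm,p in(("tcp",t),("grasp",t+[0,0,19]),("tip+11",t+11*F),("tip-11",t-11*F),("grasp+11",t+[0,0,19]+11*F),("knob",np.array([581.7,-181.7,65.3])),("knobtop",np.array([581.7,-181.7,75]))):
    q=P[:3,:3].T@(p-P[:3,3]);q=np.array([q[0],-q[1],-q[2]])
    print(nm,cv2.projectPoints(q.reshape(1,3),np.zeros(3),np.zeros(3),K,np.array(s["D"],float))[0].ravel().round(0),q[2].round())
cv2.imwrite("pics/c4.png",cv2.resize(s["pixels"][200:345,250:400],None,fx=4,fy=4,interpolation=cv2.INTER_CUBIC))
st=r.sense();print(st["ft_force"],st["finger_gap"],st["joint_pos"],st["tcp_rot"])
```

```text
321.2159489013909 204.89186218215198 332.98970021449423
tcp [323. 237.] 191.0
grasp [323. 250.] 173.0
tip+11 [323. 218.] 188.0
tip-11 [323. 254.] 194.0
grasp+11 [323. 231.] 170.0
knob [325. 248.] 173.0
knobtop [326. 256.] 164.0
[-0.69298683 -0.26043598  0.6564313 ] 10.126413676011023 [-2.20989622e+01  1.52976865e+01  9.23716865e+01  1.80866138e-04
  7.23049576e+01  7.28509463e+01] [ 1.79992596e+02 -2.45790317e-02 -4.94996185e+00]
```

View pics/c4.png

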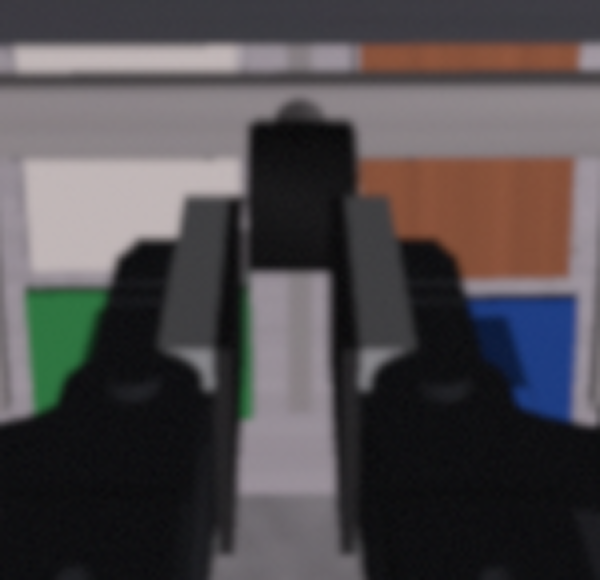

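Run:
```python
from h import *
def proj(s,p):
    P=np.array(s["pose"]);K=np.array([[s["fx"],0,s["cx"]],[0,s["fy"],s["cy"]],[0,0,1]])
    q=P[:3,:3].T@(np.array(p)-P[:3,3]);q=np.array([q[0],-q[1],-q[2]])
    return cv2.projectPoints(q.reshape(1,3),np.zeros(3),np.zeros(3),K,np.array(s["D"],float))[0].ravel().round(1)
S0=np.load("pics/scene0.npy",allow_pickle=True).item()
print("start tcp",proj(S0,[182.9,-571.4,195.6]))
s=optics.snapshot("scene");t=r.sense()["tool_pos"]
for dz in(0,19,45,73): print(dz,proj(s,t+[0,0,dz]))
b=s["pixels"][130:260,200:350]
cv2.imwrite("pics/s4.png",cv2.resize(b,None,fx=4,fy=4,interpolation=cv2.INTER_CUBIC))
```

```text
start tcp [193.3  88.4]
0 [270.3 218.9]
19 [269.9 213.6]
45 [269.2 206.2]
73 [268.6 197.9]
```

View pics/s4.png

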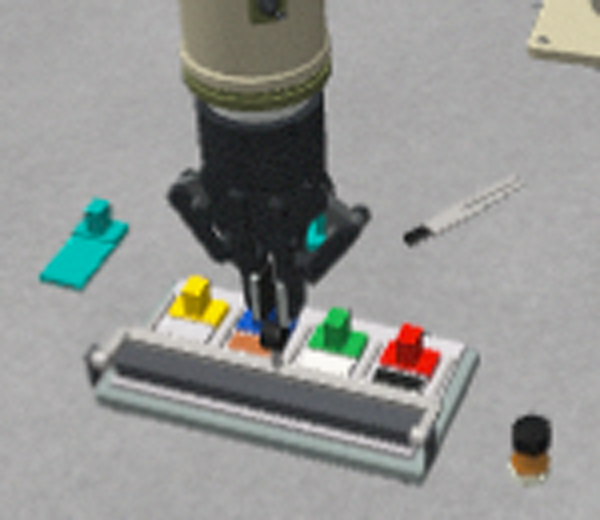

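Both cameras (scene crop tips at about (272,312), wrist row 250) put the real fingertips about 45 mm above the reported TCP. That fits the gap closing to 10 mm on nothing with zero force. I'll open, probe downward in small steps while watching the force, and calibrate the tip offset.

To row units: 14 mm is 0.0233, 10 mm is 0.0167.

Request:
handwheel --moves '[[[0,0,0,0,0,0,30],[0,0,0,0,0,0,30],[0,0,0,0,0,0.0083,30],[0,0,0,0,0,0.0167,30],[0,0,0,0,0,0.0233,30],[0,0,0,0,0,0.0233,30]]]'

```text
time: 4.1
tool_pos: [580.2, -180.3, 31.8]
tcp_rot: [-180.0, 0.1, -4.9]
ft_force: [-0.6, -0.2, 0.0]
finger_gap: 30.1
grip_force: 0.0
```

Request:
handwheel --moves '[[[0,0,0,0,0,0.0067,30],[0,0,0,0,0,0.0133,30],[0,0,0,0,0,0.0133,30]]]'

```text
time: 4.47
tool_pos: [580.3, -180.4, 24.0]
tcp_rot: [-180.0, 0.1, -5.0]
ft_force: [0.7, -0.2, 0.1]
finger_gap: 30.1
grip_force: 0.0
```

There is no contact at TCP z=24, below the bar top, which confirms the offset. I'll go down another 16 mm and pinch.

To row units: 16 mm is 0.0267, 12 mm is 0.02.

Request:
handwheel --moves '[[[0,0,0,0.0017,0.0017,0.01,30],[0,0,0,0.0017,0.0017,0.02,30],[0,0,0,0.0017,0.0017,0.0267,30],[0,0,0,0.0017,0.0017,0.0267,30],[0,0,0,0.0017,0.0017,0.0267,10],[0,0,0,0.0017,0.0017,0.0267,10],[0,0,0,0.0017,0.0017,0.0267,10],[0,0,0,0.0017,0.0017,0.0267,10]]]' --grip_n 25

```text
time: 5.48
tool_pos: [581.6, -182.7, 8.9]
tcp_rot: [179.9, -0.0, -5.0]
ft_force: [-1.0, -5.1, -1.8]
finger_gap: 12.9
grip_force: 30.5
```

```bash
python3 look.py w5; python3 -c "
import cv2;cv2.imwrite('pics/c5.png',cv2.resize(cv2.imread('pics/w5.png')[200:345,230:420],None,fx=3,fy=3))"
```

```text
332.98970021449423 [-0.0258175  0.         0.         0.         0.       ] [[-0.087, 0.954, 0.287, 653.75], [-0.996, -0.083, -0.023, -187.531], [0.002, -0.288, 0.958, 186.312], [0.0, 0.0, 0.0, 1.0]] [ 581.61178857 -182.68594764    8.85601673] [ 1.79922530e+02 -2.13364015e-02 -4.96769159e+00]
red [(782, [162.0, 315.8], [143, 306, 52, 29])]
yellow [(799, [479.3, 315.1], [447, 305, 52, 30])]
green [(107, [303.7, 333.6], [297, 313, 10, 31])]
blue []
```

View pics/c5.png

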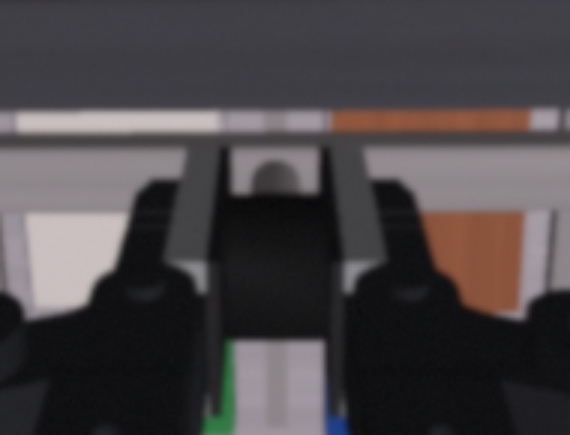

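The crop shows the knob held squarely between the pads (gap 12.9 mm, 30 N). I'll swing it along the hinge arc.

To row units: 40.9 mm is 0.0682, 35 mm is 0.0583.

Request:
handwheel --moves '[[[0,0,0,0.0067,0,-0.0073,10],[0,0,0,0.0135,0,-0.0138,10],[0,0,0,0.0217,0,-0.0193,10],[0,0,0,0.0302,0,-0.0235,10],[0,0,0,0.0395,0,-0.0265,10],[0,0,0,0.0488,0,-0.0282,10],[0,0,0,0.0583,0,-0.0285,10],[0,0,0,0.0682,0,-0.0277,10]]]' --grip_n 25

```text
time: 6.52
tool_pos: [620.0, -185.8, 24.7]
tcp_rot: [180.0, 0.3, -5.0]
ft_force: [-10.1, -3.6, 3.9]
finger_gap: 13.3
grip_force: 27.4
```

Request:
handwheel --moves '[[[0,0,0,0.005,0,0.001,10],[0,0,0,0.005,0,0.001,10]]]'

```text
time: 6.78
tool_pos: [623.7, -186.1, 24.3]
tcp_rot: [180.0, 0.2, -5.0]
ft_force: [-6.9, -4.1, 1.2]
finger_gap: 13.2
grip_force: 26.8
```

To row units: -100 mm is -0.1667, -85 mm is -0.1417.

Request:
handwheel --moves '[[[0,0,0,0,0,0,32],[0,0,0,0,0,0,32],[0,0,0,0,0,-0.05,32],[0,0,0,0,0,-0.1333,32],[0,0,0,-0.05,0,-0.1667,32],[0,0,0,-0.1167,0,-0.1667,40],[0,0,0,-0.1417,0,-0.1667,40],[0,0,0,-0.1417,0,-0.1667,40]]]'

```text
time: 7.78
tool_pos: [540.4, -177.9, 125.1]
tcp_rot: [180.0, -0.1, -5.0]
ft_force: [0.3, -0.5, 0.2]
finger_gap: 39.6
grip_force: 0.0
```

Request:
handwheel --moves '[[[0,0,0,0,0,0,40],[0,0,0,0,0,0,40]]]'

```text
time: 8.02
tool_pos: [541.3, -178.1, 124.6]
tcp_rot: [-180.0, -0.0, -4.9]
ft_force: [-0.5, -0.9, -0.1]
finger_gap: 39.9
grip_force: 0.0
```

```bash
python3 look.py w6
```

Run:
```python
from h import *
for n in("scene","top"):
    s=optics.snapshot(n); np.save(f"pics/{n}6.npy",s,allow_pickle=True)
w=cv2.imread("pics/w6.png"); 
sc=np.load("pics/scene6.npy",allow_pickle=True).item()["pixels"][170:260,210:330]
cv2.imwrite("pics/v6.png",np.vstack([w,cv2.resize(sc,(266,200))[:, :].copy() if 0 else np.hstack([cv2.resize(sc,(266,200)),np.zeros((200,374,3),np.uint8)])]))
```

```text
332.98970021449423 [-0.0258175  0.         0.         0.         0.       ] [[-0.086, 0.954, 0.287, 613.491], [-0.996, -0.082, -0.025, -183.137], [0.0, -0.288, 0.958, 302.085], [0.0, 0.0, 0.0, 1.0]] [ 541.22606849 -178.03563525  124.49306797] [-1.79996285e+02 -6.22304469e-04 -4.93084493e+00]
red [(1242, [230.1, 198.9], [208, 185, 45, 31])]
yellow [(1122, [415.1, 198.4], [394, 185, 43, 30]), (566, [23.0, 213.0], [0, 202, 46, 23])]
green [(1049, [291.6, 199.5], [271, 186, 42, 30])]
blue [(1102, [354.8, 201.5], [334, 188, 42, 30])]
```

View pics/v6.png

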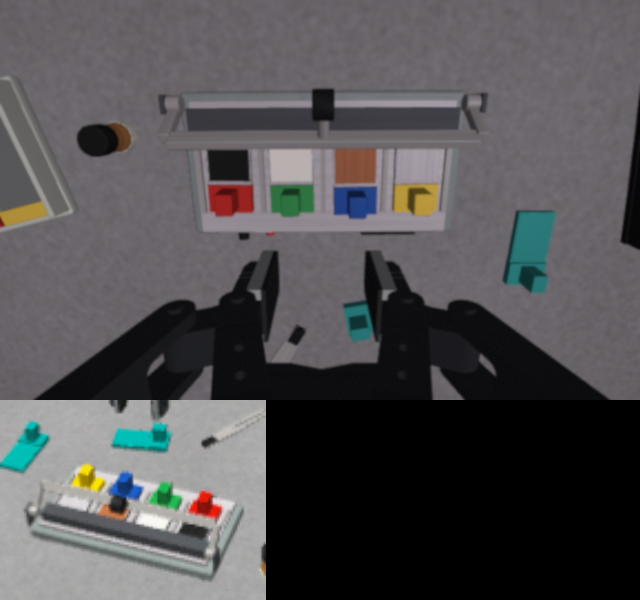

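The bar stands open, with the knob at (322,104) above the hinge, and all plates are still at row ~200, columns 230, 292, 355 and 415. I'll view the rack from above and measure the seats and caps together.

Units first: shifts go in shares of 600 mm and turns go in shares of 60 degrees. So -359 mm is -0.5983, -345 mm is -0.575, -14.1 degrees is -0.235.

Request:
handwheel --moves '[[[0,0,-0.1167,-0.0067,-0.0833,-0.0417,40],[0,0,-0.235,-0.015,-0.1833,-0.0417,40],[0,0,-0.235,-0.0217,-0.2833,-0.0417,40],[0,0,-0.235,-0.03,-0.3833,-0.0417,40],[0,0,-0.235,-0.0367,-0.4833,-0.0417,40],[0,0,-0.235,-0.045,-0.575,-0.0417,40],[0,0,-0.235,-0.045,-0.5983,-0.0417,40],[0,0,-0.235,-0.045,-0.5983,-0.0417,40]]]'

```text
time: 9.18
tool_pos: [544.7, 182.4, 149.4]
tcp_rot: [180.0, 0.0, 9.3]
ft_force: [0.3, -0.2, -0.1]
finger_gap: 40.1
grip_force: 0.0
```

Request:
handwheel --moves '[[[0,0,0,0,0,0,40],[0,0,0,0,0,0,40]]]'

```text
time: 9.43
tool_pos: [545.0, 180.4, 149.6]
tcp_rot: [180.0, 0.0, 9.0]
ft_force: [-0.3, -1.3, 0.3]
finger_gap: 39.6
grip_force: 0.0
```

```bash
python3 look.py w7
```

Create caps.py:
```python
from h import *
def cap(s,c,box):
    m=blobs(s,c,box)[0][3]; xs=np.where(m.any(0))[0]; x0,x1=xs[0],xs[-1]
    cols=[x for x in list(range(x0+2,x0+6))+list(range(x1-5,x1-1))]
    t=np.median([np.where(m[:,x])[0][0] for x in cols]);b=np.median([np.where(m[:,x])[0][-1] for x in cols])
    L=m[int(t)+2:int(b)-1]; l=np.median([np.where(q)[0][0] for q in L]);rr=np.median([np.where(q)[0][-1] for q in L])
    return np.array([(l+rr)/2,(t+b)/2]),(rr-l+1,b-t+1)
if __name__=="__main__":
    V={n:np.load(f"pics/{n}.npy",allow_pickle=True).item() for n in("w1","w2","w6","scene0","top0")}
    B={"w1":(220,100,400,150),"w2":(200,165,420,205),"w6":(200,170,440,230)}
    for c in HUE:
        q={n:cap(V[n],c,B[n]) for n in B}
        print(c,q["w6"],tri([(V[n],q[n][0]) for n in q]),[plane(V[n],q[n][0],31.5).round(1).tolist() for n in q])
```

```bash
python3 caps.py
```

```text
332.98970021449423 [-0.0258175  0.         0.         0.         0.       ] [[0.157, 0.946, 0.285, 616.566], [-0.988, 0.15, 0.046, 193.212], [0.0, -0.288, 0.957, 327.049], [0.0, 0.0, 0.0, 1.0]] [545.0272978  180.57645324 149.68428734] [ 1.79992193e+02 -6.09559738e-03  9.03865284e+00]
red [(856, [609.7, 233.2], [582, 216, 56, 35]), (726, [349.4, 198.1], [322, 192, 56, 14])]
yellow [(687, [411.8, 198.4], [383, 192, 59, 13])]
green [(662, [225.8, 198.5], [198, 193, 57, 12])]
blue [(718, [287.4, 198.1], [260, 192, 56, 13])]
red (array([230.5, 198. ]), (np.float64(44.0), np.float64(27.0))) (array([ 545.75910747, -100.39780523,   34.17888149]), [1.94, 1.26, 0.74]) [[546.5, -98.0, 31.5], [544.5, -100.6, 31.5], [545.0, -100.3, 31.5]]
yellow (array([414.5 , 197.75]), (np.float64(42.0), np.float64(25.5))) (array([ 533.92666627, -253.70564375,   38.40766882]), [0.36, 0.65, 0.29]) [[533.5, -254.3, 31.5], [532.1, -255.7, 31.5], [531.9, -255.3, 31.5]]
green (array([292.  , 198.25]), (np.float64(41.0), np.float64(25.5))) (array([ 541.16145633, -151.69199058,   34.96431381]), [1.72, 0.94, 0.84]) [[541.3, -149.6, 31.5], [540.0, -152.1, 31.5], [540.3, -152.1, 31.5]]
blue (array([354.5 , 200.25]), (np.float64(42.0), np.float64(25.5))) (array([ 535.75625495, -203.92680778,   37.99844247]), [0.96, 0.84, 0.24]) [[535.3, -203.1, 31.5], [534.0, -204.9, 31.5], [534.1, -204.6, 31.5]]
```

View pics/w7.png

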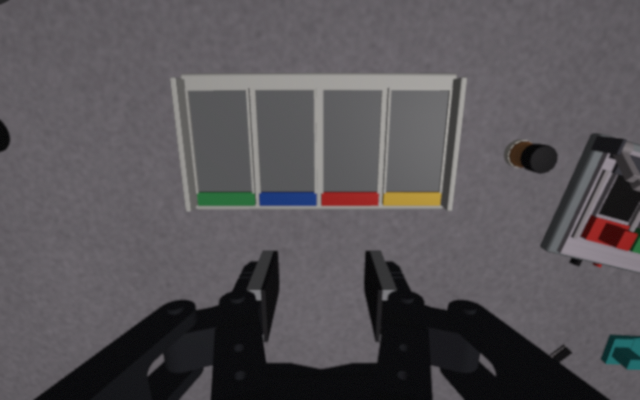

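The wrist view shows four grey trays, rows 91–191, centred at columns ~220, 286, 352 and 418. The strips at row 198 run green (226), blue (287), red (349), yellow (412). I'll take the tray centres from the grey floors.

Create seats.py:
```python
from h import *
s=np.load("pics/w7.npy",allow_pickle=True).item();T=np.load("pics/top0.npy",allow_pickle=True).item()
g=cv2.cvtColor(s["pixels"],cv2.COLOR_BGR2GRAY)
print(g[140,185:260:3],g[85:100,285])
for i,(c,x) in enumerate((("green",220),("blue",286),("red",352),("yellow",418))):
    v=float(np.median(g[110:170,x-15:x+15])); m=np.zeros(g.shape,np.uint8);m[80:200,x-45:x+45]=(abs(g[80:200,x-45:x+45].astype(float)-v)<22)
    sat=cv2.cvtColor(s["pixels"],cv2.COLOR_BGR2HSV)[...,1];m[sat>90]=0
    m=cv2.morphologyEx(m,cv2.MORPH_OPEN,np.ones((5,5),np.uint8))
    n,l,st,ce=cv2.connectedComponentsWithStats(m);k=l[140,x];ct=max(cv2.findContours((l==k).astype(np.uint8),0,1)[0],key=cv2.contourArea)
    W=np.array([plane(s,p[0],16)[:2] for p in ct],np.float32);R=cv2.minAreaRect(W)
    strip=blobs(s,c,(150,180,460,215))[0][1]; p=plane(s,strip,19)
    print(c,st[k].tolist(),R,"strip",p.round(1),"tri",tri([(s,strip),(T,blobs(T,c,(150,180,300,225))[0][1])])[0].round(1),"strip+55",(p[:2]+np.array([.987,.159])*54).round(1))
```

```bash
python3 seats.py
```

```text
[ 95  97 135  91  86  86  86  86  86  85  86  86  86  85  87  86  87  87
  88  87  87 112 120 152 131] [155 155 155 150 136 111  94  90  89  90  90  90  90  90  89]
green [189, 91, 62, 101, 5543] ((568.59326171875, 279.88134765625), (91.85728454589844, 51.10918426513672), 9.003652572631836) strip [516.9 270.2  19. ] tri [516.4 270.7  17.8] strip+55 [570.2 278.8]
blue [256, 91, 58, 101, 5558] ((577.874267578125, 220.3916015625), (91.55210876464844, 51.14677810668945), 8.931801795959473) strip [526.6 211.6  19. ] tri [526.3 211.4  17.4] strip+55 [579.9 220.2]
red [324, 90, 58, 102, 5604] ((587.8489990234375, 160.20333862304688), (92.46637725830078, 50.75471115112305), 9.169060707092285) strip [535.9 152.8  19. ] tri [535.5 152.4  17.1] strip+55 [589.2 161.4]
yellow [386, 90, 64, 102, 5679] ((597.3663330078125, 100.8179702758789), (92.49661254882812, 52.18482971191406), 9.02785587310791) strip [545.1  93.4  19. ] tri [545.   92.8  17.7] strip+55 [598.4 102. ]
```

All four trays measure 92 × 51 mm at 60.3 mm pitch, yaw 9.0°, with heights agreeing. The grip targets in the seats are:

| Seat | x (mm) | y (mm) |
|---|---|---|
| green | 542.9 | 275.8 |
| blue | 552.2 | 216.3 |
| red | 562.1 | 156.1 |
| yellow | 571.7 | 96.7 |

I'll take red first and go to a hover above its grip.

To row units: 277 mm is 0.4617, 225 mm is 0.375, 14 degrees is 0.2333.

Request:
handwheel --moves '[[[0,0,0.1333,-0.0133,0.0833,0.0333,34],[0,0,0.2333,-0.03,0.1833,0.1,34],[0,0,0.2333,-0.045,0.2833,0.1483,34],[0,0,0.2333,-0.06,0.375,0.1483,34],[0,0,0.2333,-0.0733,0.4617,0.1483,34],[0,0,0.2333,-0.0733,0.4617,0.1483,34],[0,0,0.2333,-0.0733,0.4617,0.1483,34]]]' --grip_n 60

```text
time: 10.35
tool_pos: [545.2, -99.1, 60.7]
tcp_rot: [-180.0, -0.0, -5.0]
ft_force: [0.7, 0.3, 0.2]
finger_gap: 34.2
grip_force: 0.0
```

Run:
```python
from h import *
from caps import cap
s=optics.snapshot("wrist");q,_=cap(s,"red",(150,150,480,330)) ;st=r.sense();print(q,plane(s,q,31.5),st["tool_pos"],st["tcp_rot"])
```

```text
[323.5  219.75] [545.05265636 -99.43131245  31.5       ] [545.23022654 -98.20063475  60.66362681] [-1.79974936e+02  3.02360815e-04 -4.87783931e+00]
```

To row units: 65 mm is 0.1083, 60 mm is 0.1.

Request:
handwheel --moves '[[[0,0,0,0,0.0017,0.05,34],[0,0,0,0,0.0017,0.0867,34],[0,0,0,0,0.0017,0.1,34],[0,0,0,0,0.0017,0.1083,34],[0,0,0,0,0.0017,0.1083,34]]]'

```text
time: 11.02
tool_pos: [545.7, -99.2, -3.9]
tcp_rot: [180.0, -0.0, -4.8]
ft_force: [-0.4, -0.7, -0.1]
finger_gap: 34.1
grip_force: 0.0
```

Request:
handwheel --moves '[[[0,0,0,0,0,0,8],[0,0,0,0,0,0,8],[0,0,0,0,0,0,8],[0,0,0,0,0,0,8],[0,0,0,0,0,0,8]]]' --grip_n 60

```text
time: 11.65
tool_pos: [546.2, -99.8, -3.2]
tcp_rot: [180.0, -0.1, -4.9]
ft_force: [-0.6, 0.6, 5.4]
finger_gap: 12.5
grip_force: 59.2
```

```bash
python3 look.py w8; python3 -c "
import cv2;cv2.imwrite('pics/c8.png',cv2.resize(cv2.imread('pics/w8.png')[130:345,150:480],None,fx=2,fy=2))"
```

```text
332.98970021449423 [-0.0258175  0.         0.         0.         0.       ] [[-0.085, 0.955, 0.286, 618.102], [-0.996, -0.081, -0.024, -104.737], [0.0, -0.287, 0.958, 174.345], [0.0, 0.0, 0.0, 1.0]] [546.21100459 -99.83902377  -3.26754725] [ 1.79985746e+02 -1.06917160e-01 -4.86044467e+00]
red [(2523, [321.1, 270.9], [283, 243, 78, 66])]
yellow [(1810, [618.6, 264.5], [595, 239, 45, 48])]
green [(3021, [434.2, 271.6], [393, 244, 80, 65])]
blue [(3216, [550.4, 274.5], [501, 246, 93, 65])]
```

View pics/c8.png

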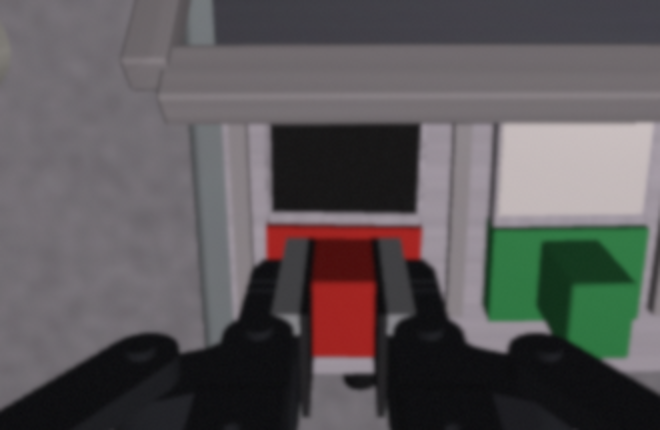

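The crop shows the red grip centred between the pads, and the grip is firm at 59 N. I'll slide it 55 mm out and then lift.

Request:
handwheel --moves '[[[0,0,0,-0.0133,0,-0.0008,8],[0,0,0,-0.0333,0,-0.0008,8],[0,0,0,-0.0567,0,-0.0008,8],[0,0,0,-0.0783,0,-0.0008,8],[0,0,0,-0.0917,0,-0.0008,8],[0,0,0,-0.0917,0,-0.0008,8],[0,0,0,-0.0917,0,-0.0333,8],[0,0,0,-0.0917,0,-0.0833,8]]]' --grip_n 60

```text
time: 12.7
tool_pos: [487.3, -94.1, 43.8]
tcp_rot: [-179.9, 0.3, -4.9]
ft_force: [1.4, -0.3, -0.0]
finger_gap: 12.8
grip_force: 58.5
```

Run:
```python
from h import *
s=optics.snapshot("wrist");cv2.imwrite("pics/w9.png",s["pixels"]);st=r.sense();print(st["tool_pos"],st["tcp_rot"],st["finger_gap"],[(x[1],x[2]) for x in blobs(s,"red",amin=200)])
```

```text
[490.59723003 -95.0681879   48.90052277] [ 1.79981537e+02 -4.35620952e-02 -4.84851569e+00] 12.68770262919758 [(array([321.1, 270.9]), [283, 243, 78, 66])]
```

The red blob is unchanged relative to the gripper, so the plate is held rigidly. I'll carry it to the red seat.

To row units: -256.6 mm is -0.4277, -250 mm is -0.4167, -13.9 degrees is -0.2317.

Request:
handwheel --moves '[[[0,0,-0.0833,0.005,-0.05,0,8],[0,0,-0.1667,0.02,-0.1333,0,8],[0,0,-0.2317,0.0367,-0.2167,0,8],[0,0,-0.2317,0.0533,-0.3,0,8],[0,0,-0.2317,0.07,-0.375,0,8],[0,0,-0.2317,0.085,-0.4167,0,8],[0,0,-0.2317,0.085,-0.4277,0,8],[0,0,-0.2317,0.085,-0.4277,0,8]]]' --grip_n 60

```text
time: 13.75
tool_pos: [561.6, 156.0, 44.6]
tcp_rot: [180.0, 0.1, 9.1]
ft_force: [0.5, 0.1, -1.2]
finger_gap: 12.9
grip_force: 58.6
```

Request:
handwheel --moves '[[[0,0,0,0,0,0,8]]]'

```text
time: 13.88
tool_pos: [562.2, 155.3, 45.2]
tcp_rot: [180.0, 0.1, 9.0]
ft_force: [-0.0, 0.7, -0.4]
finger_gap: 12.5
grip_force: 58.6
```

```bash
python3 look.py w10
```

```text
332.98970021449423 [-0.0258175  0.         0.         0.         0.       ] [[0.156, 0.945, 0.286, 633.998], [-0.988, 0.15, 0.046, 168.12], [0.001, -0.29, 0.957, 222.534], [0.0, 0.0, 0.0, 1.0]] [562.50136985 155.29921017  45.38818976] [1.79983866e+02 4.11818562e-02 8.98445928e+00]
red [(2551, [321.1, 270.8], [281, 243, 81, 66])]
yellow [(1401, [409.5, 258.1], [368, 249, 83, 19])]
green [(1354, [146.1, 258.1], [105, 250, 83, 17])]
blue [(1510, [233.2, 258.1], [193, 249, 82, 19])]
```

To row units: 54 mm is 0.09, 53 mm is 0.0883.

Request:
handwheel --moves '[[[0,0,0,0.0017,-0.0017,0.0333,8],[0,0,0,0.0017,-0.0017,0.0667,8],[0,0,0,0.0017,-0.0017,0.0833,8],[0,0,0,0.0017,-0.0017,0.0883,8],[0,0,0,0.0017,-0.0017,0.09,8],[0,0,0,0.0017,-0.0017,0.09,8]]]' --grip_n 60

```text
time: 14.68
tool_pos: [564.4, 157.8, -7.8]
tcp_rot: [-180.0, -0.1, 9.1]
ft_force: [0.8, -0.1, 0.2]
finger_gap: 12.6
grip_force: 58.5
```

Request:
handwheel --moves '[[[0,0,0,0,0,0.0017,8],[0,0,0,0,0,0.0033,8],[0,0,0,0,0,0.0033,8]]]'

```text
time: 15.05
tool_pos: [563.8, 157.6, -10.4]
tcp_rot: [180.0, -0.0, 9.1]
ft_force: [-0.3, 0.1, -0.9]
finger_gap: 12.3
grip_force: 58.5
```

To row units: 1.2 mm is 0.002, 0.7 mm is 0.0012.

Request:
handwheel --moves '[[[0,0,0,-0.0008,0.0008,0.0012,8],[0,0,0,-0.0008,0.0008,0.002,8],[0,0,0,-0.0008,0.0008,0.002,8]]]'

```text
time: 15.42
tool_pos: [563.4, 157.0, -11.2]
tcp_rot: [180.0, 0.0, 9.0]
ft_force: [-3.5, -2.0, 4.5]
finger_gap: 12.6
grip_force: 59.2
```

Request:
handwheel --moves '[[[0,0,0,0,0,0.0008,8],[0,0,0,0,0,0.0017,8],[0,0,0,0,0,0.0017,8]]]'

```text
time: 15.8
tool_pos: [563.4, 157.0, -11.3]
tcp_rot: [180.0, 0.0, 9.1]
ft_force: [-8.7, -2.3, 13.9]
finger_gap: 12.4
grip_force: 60.6
```

It is seated at TCP z≈-11.2. I'll relieve the press, release, rise and check.

To row units: -66 mm is -0.11, -60 mm is -0.1.

Request:
handwheel --moves '[[[0,0,0,0,0,-0.0017,8],[0,0,0,0,0,-0.0017,24],[0,0,0,0,0,-0.0017,24],[0,0,0,0,0,-0.0017,24],[0,0,0,0,0,-0.0333,24],[0,0,0,0,0,-0.1,24],[0,0,0,0,0,-0.11,24],[0,0,0,0,0,-0.11,24]]]'

```text
time: 16.8
tool_pos: [564.4, 157.3, 55.0]
tcp_rot: [-180.0, -0.1, 9.1]
ft_force: [-0.1, -0.4, -0.8]
finger_gap: 24.2
grip_force: 0.0
```

Create chk.py:
```python
import sys
from h import *
from caps import cap
c,z=sys.argv[1],float(sys.argv[2]);s=optics.snapshot("wrist");st=r.sense()
q,sz=cap(s,c,(200,150,440,330));print(q,sz,plane(s,q,z).round(1),st["tool_pos"].round(1),st["tcp_rot"].round(1),st["finger_gap"])
```

```bash
python3 chk.py red 23.5
```

```text
  return _methods._mean(a, axis=axis, dtype=dtype,
  ret = ret.dtype.type(ret / rcount)
```

Fingers and strip confuse the mask this close, so I'll verify the seat from farther away later. Next is green.

To row units: 301.6 mm is 0.5027, 301 mm is 0.5017, 14 degrees is 0.2333.

Request:
handwheel --moves '[[[0,0,0.0833,-0.0167,0.0667,-0.025,24],[0,0,0.1667,-0.0417,0.1667,-0.025,34],[0,0,0.2333,-0.0667,0.2667,-0.025,34],[0,0,0.2333,-0.0917,0.3667,-0.0167,34],[0,0,0.2333,-0.11,0.4583,-0.01,34],[0,0,0.2333,-0.1192,0.5017,-0.01,34],[0,0,0.2333,-0.1192,0.5027,-0.01,34],[0,0,0.2333,-0.1192,0.5027,-0.01,34]]]'

```text
time: 17.85
tool_pos: [539.6, -151.2, 58.5]
tcp_rot: [-179.9, 0.1, -5.0]
ft_force: [0.2, -0.0, 0.1]
finger_gap: 34.0
grip_force: 0.0
```

Request:
handwheel --moves '[[[0,0,0,0,0,0,34]]]'

```text
time: 17.98
tool_pos: [540.1, -150.7, 59.0]
tcp_rot: [-180.0, 0.0, -4.9]
ft_force: [-0.6, -0.8, 0.8]
finger_gap: 34.1
grip_force: 0.0
```

```bash
python3 chk.py green 31.5
```

```text
[325. 220.] (np.float64(53.0), np.float64(33.0)) [ 540.3 -152.    31.5] [ 540.2 -150.8   59.2] [-180.     0.    -4.9] 33.8406511425392
```

To row units: 60.5 mm is 0.1008, 1.2 mm is 0.002.

Request:
handwheel --moves '[[[0,0,0,0,0.002,0.05,34],[0,0,0,0,0.002,0.0833,34],[0,0,0,0,0.002,0.0967,34],[0,0,0,0,0.002,0.1008,34],[0,0,0,0,0.002,0.1008,34]]]'

```text
time: 18.65
tool_pos: [540.6, -153.4, -0.5]
tcp_rot: [180.0, -0.0, -4.9]
ft_force: [1.1, 0.2, -0.1]
finger_gap: 34.3
grip_force: 0.0
```

Request:
handwheel --moves '[[[0,0,0,0,0,0,8],[0,0,0,0,0,0,8],[0,0,0,0,0,0,8],[0,0,0,0,0,0,8],[0,0,0,0,0,0,8]]]' --grip_n 60

```text
time: 19.27
tool_pos: [541.0, -153.6, 0.0]
tcp_rot: [180.0, -0.1, -5.0]
ft_force: [-0.9, -0.2, 5.8]
finger_gap: 12.4
grip_force: 59.2
```

To row units: -55 mm is -0.0917, -50 mm is -0.0833.

Request:
handwheel --moves '[[[0,0,0,-0.0133,0,-0.0008,8],[0,0,0,-0.0333,0,-0.0008,8],[0,0,0,-0.0567,0,-0.0008,8],[0,0,0,-0.0783,0,-0.0008,8],[0,0,0,-0.0917,0,-0.0008,8],[0,0,0,-0.0917,0,-0.0008,8],[0,0,0,-0.0917,0,-0.0333,8],[0,0,0,-0.0917,0,-0.0833,8]]]' --grip_n 60

```text
time: 20.27
tool_pos: [482.2, -147.5, 47.1]
tcp_rot: [-179.9, 0.3, -5.0]
ft_force: [0.3, -0.1, -0.6]
finger_gap: 12.1
grip_force: 58.5
```

Request:
handwheel --moves '[[[0,0,0,0,0,0,8],[0,0,0,0,0,0,8]]]'

```text
time: 20.52
tool_pos: [483.9, -148.1, 47.5]
tcp_rot: [-180.0, 0.1, -5.0]
ft_force: [-1.0, -0.7, -0.2]
finger_gap: 12.6
grip_force: 58.5
```

To row units: -415 mm is -0.6917, 22.7 mm is 0.0378, -14 degrees is -0.2333.

Request:
handwheel --moves '[[[0,0,-0.0667,0.0033,-0.0667,-0.005,8],[0,0,-0.1333,0.0083,-0.1583,-0.0083,8],[0,0,-0.2,0.0133,-0.25,-0.0083,8],[0,0,-0.2333,0.0183,-0.3417,-0.0083,8],[0,0,-0.2333,0.0233,-0.4333,-0.0083,8],[0,0,-0.2333,0.0283,-0.525,-0.0083,8],[0,0,-0.2333,0.0333,-0.6167,-0.0083,8],[0,0,-0.2333,0.0378,-0.6917,-0.0083,8]]]' --grip_n 60

```text
time: 21.52
tool_pos: [542.1, 264.6, 51.6]
tcp_rot: [180.0, 0.2, 9.1]
ft_force: [1.1, -0.2, -0.4]
finger_gap: 12.6
grip_force: 58.5
```

Request:
handwheel --moves '[[[0,0,0,0.0033,-0.02,0,8],[0,0,0,0.0033,-0.02,0,8],[0,0,0,0.0033,-0.02,0,8]]]'

```text
time: 21.9
tool_pos: [543.3, 273.6, 53.0]
tcp_rot: [180.0, 0.1, 9.0]
ft_force: [0.3, -1.0, 0.6]
finger_gap: 12.4
grip_force: 58.7
```

```bash
python3 look.py w11
```

```text
332.98970021449423 [-0.0258175  0.         0.         0.         0.       ] [[0.156, 0.945, 0.286, 615.102], [-0.988, 0.149, 0.046, 286.481], [0.001, -0.29, 0.957, 230.363], [0.0, 0.0, 0.0, 1.0]] [543.56114214 273.51721601  53.37258975] [1.79964040e+02 6.22343671e-02 8.96729222e+00]
red [(3351, [496.7, 233.3], [450, 199, 82, 63])]
yellow [(1315, [572.7, 252.1], [532, 244, 82, 18])]
green [(1123, [321.2, 283.6], [306, 265, 31, 38]), (792, [321.1, 246.2], [282, 240, 78, 20])]
blue [(1386, [406.1, 252.6], [367, 244, 79, 18])]
```

To row units: 58.5 mm is 0.0975, 57 mm is 0.095.

Request:
handwheel --moves '[[[0,0,0,0,-0.0033,0.0333,8],[0,0,0,0,-0.0033,0.0667,8],[0,0,0,0,-0.0033,0.0867,8],[0,0,0,0,-0.0033,0.095,8],[0,0,0,0,-0.0033,0.0975,8],[0,0,0,0,-0.0033,0.0975,8]]]' --grip_n 60

```text
time: 22.7
tool_pos: [544.0, 277.4, -4.1]
tcp_rot: [-180.0, -0.1, 9.1]
ft_force: [-0.1, 0.0, 0.1]
finger_gap: 12.6
grip_force: 58.7
```

Request:
handwheel --moves '[[[0,0,0,0,0,0.0017,8],[0,0,0,0,0,0.0033,8],[0,0,0,0,0,0.0033,8]]]'

```text
time: 23.08
tool_pos: [543.5, 277.1, -6.5]
tcp_rot: [-180.0, -0.0, 9.1]
ft_force: [0.2, 0.7, -0.3]
finger_gap: 12.9
grip_force: 58.7
```

To row units: 1.6 mm is 0.0027, 1 mm is 0.0017.

Request:
handwheel --moves '[[[0,0,0,0,0.0017,0.0017,8],[0,0,0,0,0.0017,0.0027,8],[0,0,0,0,0.0017,0.0027,8]]]'

```text
time: 23.45
tool_pos: [543.7, 276.1, -7.9]
tcp_rot: [180.0, 0.0, 9.0]
ft_force: [-1.6, -1.7, 4.2]
finger_gap: 12.9
grip_force: 59.1
```

Request:
handwheel --moves '[[[0,0,0,0,0,0.0008,8],[0,0,0,0,0,0.0008,8]]]'

```text
time: 23.7
tool_pos: [543.7, 276.1, -7.9]
tcp_rot: [180.0, -0.0, 9.1]
ft_force: [-4.0, -2.4, 7.4]
finger_gap: 12.8
grip_force: 59.8
```

To row units: -80 mm is -0.1333, -60 mm is -0.1.

Request:
handwheel --moves '[[[0,0,0,0,0,-0.0012,8],[0,0,0,0,0,-0.0012,24],[0,0,0,0,0,-0.0012,24],[0,0,0,0,0,-0.0012,24],[0,0,0,0,0,-0.0333,24],[0,0,0,0,0,-0.1,24],[0,0,0,0,0,-0.1333,34],[0,0,0,0,0,-0.1333,34]]]'

```text
time: 24.7
tool_pos: [545.7, 277.0, 74.3]
tcp_rot: [-179.9, -0.3, 9.0]
ft_force: [0.5, 0.3, -0.2]
finger_gap: 34.2
grip_force: 0.0
```

Request:
handwheel --moves '[[[0,0,0.0667,-0.0133,0.075,0,34],[0,0,0.1333,-0.03,0.1667,0,34],[0,0,0.2,-0.0467,0.2583,0,34],[0,0,0.2333,-0.0633,0.35,0,34],[0,0,0.2333,-0.08,0.4417,0,34],[0,0,0.2333,-0.0967,0.5333,0,34],[0,0,0.2333,-0.1133,0.625,0,34],[0,0,0.2333,-0.13,0.7167,0,34]]]'

```text
time: 25.7
tool_pos: [532.9, -162.2, 69.7]
tcp_rot: [-180.0, 0.1, -5.0]
ft_force: [1.0, -0.0, 0.7]
finger_gap: 34.0
grip_force: 0.0
```

Request:
handwheel --moves '[[[0,0,0,0.0017,0.0333,0.0083,34],[0,0,0,0.0017,0.0667,0.0167,34],[0,0,0,0.0017,0.0667,0.02,34],[0,0,0,0.0017,0.0667,0.02,34]]]'

```text
time: 26.2
tool_pos: [531.6, -199.4, 58.6]
tcp_rot: [-179.9, 0.1, -4.9]
ft_force: [0.1, -0.7, -0.3]
finger_gap: 34.2
grip_force: 0.0
```

```bash
python3 chk.py blue 31.5
```

```text
[331.  216.5] (np.float64(55.0), np.float64(34.0)) [ 534.  -204.8   31.5] [ 531.9 -199.4   59. ] [-180.     0.    -4.9] 33.580844300957885
```

To row units: 59.5 mm is 0.0992, 5.2 mm is 0.0087.

Request:
handwheel --moves '[[[0,0,0,0.0042,0.0083,0.025,34],[0,0,0,0.0042,0.0087,0.0667,34],[0,0,0,0.0042,0.0087,0.09,34],[0,0,0,0.0042,0.0087,0.0983,34],[0,0,0,0.0042,0.0087,0.0992,34],[0,0,0,0.0042,0.0087,0.0992,34]]]'

```text
time: 27.0
tool_pos: [534.6, -206.3, 0.6]
tcp_rot: [180.0, -0.1, -4.9]
ft_force: [-1.0, -0.1, 0.1]
finger_gap: 33.9
grip_force: 0.0
```

Request:
handwheel --moves '[[[0,0,0,0,0,0,8],[0,0,0,0,0,0,8],[0,0,0,0,0,0,8],[0,0,0,0,0,0,8],[0,0,0,0,0,0,8]]]' --grip_n 60

```text
time: 27.62
tool_pos: [534.7, -206.5, 0.8]
tcp_rot: [180.0, -0.1, -5.0]
ft_force: [0.0, 0.5, 5.8]
finger_gap: 12.6
grip_force: 59.2
```

To row units: -55 mm is -0.0917, -54 mm is -0.09.

Request:
handwheel --moves '[[[0,0,0,-0.0133,0,-0.0008,8],[0,0,0,-0.0333,0,-0.0008,8],[0,0,0,-0.0567,0,-0.0008,8],[0,0,0,-0.0783,0,-0.0008,8],[0,0,0,-0.0917,0,-0.0008,8],[0,0,0,-0.0917,0,-0.0008,8],[0,0,0,-0.0917,0,-0.0333,8],[0,0,0,-0.0917,0,-0.09,8]]]' --grip_n 60

```text
time: 28.62
tool_pos: [476.0, -200.0, 51.6]
tcp_rot: [-179.9, 0.4, -5.0]
ft_force: [0.5, -0.0, -0.3]
finger_gap: 12.8
grip_force: 58.5
```

Request:
handwheel --moves '[[[0,0,0,0,0,0,8],[0,0,0,0,0,0,8]]]'

```text
time: 28.88
tool_pos: [477.9, -200.9, 52.6]
tcp_rot: [-180.0, 0.1, -5.0]
ft_force: [-0.5, -0.5, 0.8]
finger_gap: 12.4
grip_force: 58.5
```

To row units: -415 mm is -0.6917, 38.6 mm is 0.0643, -14 degrees is -0.2333.

Request:
handwheel --moves '[[[0,0,-0.0667,0.0067,-0.0667,0,8],[0,0,-0.1333,0.015,-0.1583,0,8],[0,0,-0.2,0.0233,-0.25,0,8],[0,0,-0.2333,0.0317,-0.3417,0,8],[0,0,-0.2333,0.04,-0.4333,0,8],[0,0,-0.2333,0.0483,-0.525,0,8],[0,0,-0.2333,0.0567,-0.6167,0,8],[0,0,-0.2333,0.0643,-0.6917,0,8]]]' --grip_n 60

```text
time: 29.88
tool_pos: [551.7, 210.4, 51.6]
tcp_rot: [180.0, 0.2, 9.1]
ft_force: [0.1, -0.3, -0.5]
finger_gap: 12.7
grip_force: 58.5
```

Request:
handwheel --moves '[[[0,0,0,0.0017,-0.0117,0,8],[0,0,0,0.0017,-0.0117,0,8],[0,0,0,0.0017,-0.0117,0,8]]]'

```text
time: 30.25
tool_pos: [552.6, 214.4, 52.9]
tcp_rot: [180.0, 0.1, 9.0]
ft_force: [-0.2, -0.2, 0.2]
finger_gap: 12.5
grip_force: 58.7
```

```bash
python3 look.py w12
```

```text
332.98970021449423 [-0.0258175  0.         0.         0.         0.       ] [[0.156, 0.945, 0.286, 624.409], [-0.988, 0.149, 0.046, 227.233], [0.001, -0.29, 0.957, 230.266], [0.0, 0.0, 0.0, 1.0]] [552.8794156  214.33300965  53.28445061] [1.79975178e+02 5.99618834e-02 8.96204896e+00]
red [(3548, [408.3, 232.7], [367, 200, 80, 63])]
yellow [(1354, [490.9, 252.5], [450, 244, 82, 18])]
green [(3190, [230.5, 234.6], [197, 202, 78, 60])]
blue [(1163, [321.2, 282.5], [306, 264, 31, 38]), (889, [321.1, 245.8], [282, 239, 79, 21])]
```

To row units: 57 mm is 0.095, 56 mm is 0.0933.

Request:
handwheel --moves '[[[0,0,0,0,-0.0017,0.0333,8],[0,0,0,0,-0.0017,0.0667,8],[0,0,0,0,-0.0017,0.0867,8],[0,0,0,0,-0.0017,0.0933,8],[0,0,0,0,-0.0017,0.095,8],[0,0,0,0,-0.0017,0.095,8]]]' --grip_n 60

```text
time: 31.05
tool_pos: [553.6, 217.0, -2.6]
tcp_rot: [-180.0, -0.1, 9.1]
ft_force: [-0.5, 0.4, -0.8]
finger_gap: 12.6
grip_force: 58.7
```

Request:
handwheel --moves '[[[0,0,0,0,0,0.0017,8],[0,0,0,0,0,0.0033,8],[0,0,0,0,0,0.005,8],[0,0,0,0,0,0.005,8]]]'

```text
time: 31.55
tool_pos: [553.0, 216.8, -6.3]
tcp_rot: [180.0, 0.0, 9.0]
ft_force: [-0.4, -0.4, 0.4]
finger_gap: 12.3
grip_force: 58.7
```

To row units: 1.2 mm is 0.002, 0.7 mm is 0.0012.

Request:
handwheel --moves '[[[0,0,0,0,0.0008,0.0012,8],[0,0,0,0,0.0008,0.002,8],[0,0,0,0,0.0008,0.002,8]]]'

```text
time: 31.92
tool_pos: [553.2, 216.3, -7.1]
tcp_rot: [180.0, -0.0, 9.0]
ft_force: [-2.1, -1.3, 2.8]
finger_gap: 12.3
grip_force: 59.2
```

Request:
handwheel --moves '[[[0,0,0,0,0,0.0008,8],[0,0,0,0,0,0.0008,8]]]'

```text
time: 32.17
tool_pos: [553.2, 216.3, -7.1]
tcp_rot: [180.0, -0.0, 9.0]
ft_force: [-3.9, -1.7, 8.4]
finger_gap: 12.2
grip_force: 59.9
```

To row units: -80 mm is -0.1333, -60 mm is -0.1.

Request:
handwheel --moves '[[[0,0,0,0,0,-0.0012,8],[0,0,0,0,0,-0.0012,24],[0,0,0,0,0,-0.0012,24],[0,0,0,0,0,-0.0012,24],[0,0,0,0,0,-0.0333,24],[0,0,0,0,0,-0.1,24],[0,0,0,0,0,-0.1333,34],[0,0,0,0,0,-0.1333,34]]]'

```text
time: 33.17
tool_pos: [555.2, 216.9, 75.0]
tcp_rot: [-180.0, -0.3, 9.0]
ft_force: [0.4, 0.5, -0.0]
finger_gap: 34.3
grip_force: 0.0
```

Request:
handwheel --moves '[[[0,0,0.0667,-0.015,0.075,0,34],[0,0,0.1333,-0.0333,0.1667,0,34],[0,0,0.2,-0.0517,0.2583,0,34],[0,0,0.2333,-0.07,0.35,0,34],[0,0,0.2333,-0.0883,0.4417,0,34],[0,0,0.2333,-0.1067,0.5333,0,34],[0,0,0.2333,-0.125,0.625,0,34],[0,0,0.2333,-0.1433,0.7167,0,34]]]'

```text
time: 34.17
tool_pos: [534.6, -223.1, 70.4]
tcp_rot: [-179.9, 0.1, -5.0]
ft_force: [0.2, 0.6, 0.4]
finger_gap: 34.0
grip_force: 0.0
```

Request:
handwheel --moves '[[[0,0,0,0.0017,0.025,0.0083,34],[0,0,0,0.0017,0.0517,0.0167,34],[0,0,0,0.0017,0.0567,0.02,34],[0,0,0,0.0017,0.0567,0.02,34]]]'

```text
time: 34.67
tool_pos: [533.8, -254.6, 59.5]
tcp_rot: [-180.0, 0.1, -4.9]
ft_force: [0.2, 0.8, 0.8]
finger_gap: 34.2
grip_force: 0.0
```

```bash
python3 chk.py yellow 31.5
```

```text
[325.  222.5] (np.float64(53.0), np.float64(33.0)) [ 532.1 -255.8   31.5] [ 534.  -254.6   59.9] [-180.     0.    -4.9] 33.98978766560745
```

To row units: 60 mm is 0.1, 59.5 mm is 0.0992.

Request:
handwheel --moves '[[[0,0,0,-0.003,0.0017,0.025,34],[0,0,0,-0.003,0.0017,0.0667,34],[0,0,0,-0.003,0.0017,0.09,34],[0,0,0,-0.003,0.0017,0.0992,34],[0,0,0,-0.003,0.0017,0.1,34],[0,0,0,-0.003,0.0017,0.1,34]]]'

```text
time: 35.48
tool_pos: [532.7, -257.0, 1.0]
tcp_rot: [180.0, -0.1, -4.9]
ft_force: [0.2, -1.2, 0.7]
finger_gap: 33.8
grip_force: 0.0
```

Request:
handwheel --moves '[[[0,0,0,0,0,0,8],[0,0,0,0,0,0,8],[0,0,0,0,0,0,8],[0,0,0,0,0,0,8],[0,0,0,0,0,0,8]]]' --grip_n 60

```text
time: 36.1
tool_pos: [532.8, -257.1, 1.2]
tcp_rot: [180.0, -0.1, -5.0]
ft_force: [-1.0, 0.7, 5.2]
finger_gap: 12.7
grip_force: 59.3
```

To row units: -55 mm is -0.0917, -54 mm is -0.09.

Request:
handwheel --moves '[[[0,0,0,-0.0133,0,-0.0008,8],[0,0,0,-0.0333,0,-0.0008,8],[0,0,0,-0.0567,0,-0.0008,8],[0,0,0,-0.0783,0,-0.0008,8],[0,0,0,-0.0917,0,-0.0008,8],[0,0,0,-0.0917,0,-0.0008,8],[0,0,0,-0.0917,0,-0.0333,8],[0,0,0,-0.0917,0,-0.09,8]]]' --grip_n 60

```text
time: 37.1
tool_pos: [474.7, -250.6, 53.1]
tcp_rot: [-179.9, 0.3, -5.0]
ft_force: [0.3, 0.4, 0.3]
finger_gap: 12.5
grip_force: 58.6
```

Request:
handwheel --moves '[[[0,0,0,0,0,0,8],[0,0,0,0,0,0,8]]]'

```text
time: 37.35
tool_pos: [476.6, -251.6, 53.9]
tcp_rot: [-180.0, 0.0, -5.0]
ft_force: [-0.5, 0.1, -1.2]
finger_gap: 12.3
grip_force: 58.6
```

To row units: -355 mm is -0.5917, 65.3 mm is 0.1088, -14 degrees is -0.2333.

Request:
handwheel --moves '[[[0,0,-0.0333,0,-0.0667,0,8],[0,0,-0.0833,0,-0.1583,0,8],[0,0,-0.1333,0.0033,-0.25,0,8],[0,0,-0.2,0.0133,-0.3417,0,8],[0,0,-0.2333,0.0417,-0.425,0,8],[0,0,-0.2333,0.075,-0.5083,0,8],[0,0,-0.2333,0.1033,-0.575,0,8],[0,0,-0.2333,0.1088,-0.5917,0,8]]]' --grip_n 60

```text
time: 38.35
tool_pos: [572.3, 98.4, 52.6]
tcp_rot: [-180.0, 0.1, 9.2]
ft_force: [0.6, -0.1, -0.7]
finger_gap: 12.2
grip_force: 58.7
```

Request:
handwheel --moves '[[[0,0,0,0,0,0,8],[0,0,0,0,0,0,8],[0,0,0,0,0,0,8]]]'

```text
time: 38.72
tool_pos: [572.5, 94.9, 54.0]
tcp_rot: [180.0, 0.0, 9.0]
ft_force: [0.3, 0.2, -0.4]
finger_gap: 12.5
grip_force: 58.7
```

```bash
python3 look.py w13
```

```text
332.98970021449423 [-0.0258175  0.         0.         0.         0.       ] [[0.156, 0.946, 0.285, 644.143], [-0.988, 0.149, 0.045, 107.626], [0.0, -0.289, 0.957, 231.385], [0.0, 0.0, 0.0, 1.0]] [572.65431331  95.02243361  54.12770996] [1.79991350e+02 1.10787361e-02 8.96795593e+00]
red [(3572, [229.7, 233.6], [195, 202, 80, 61])]
yellow [(2496, [320.6, 264.3], [281, 239, 78, 62])]
green [(3575, [55.4, 233.7], [9, 202, 102, 60])]
blue [(3529, [142.6, 234.7], [106, 202, 86, 61])]
```

To row units: 58 mm is 0.0967, 57 mm is 0.095.

Request:
handwheel --moves '[[[0,0,0,0,-0.0017,0.0333,8],[0,0,0,0,-0.0017,0.0667,8],[0,0,0,0,-0.0017,0.0867,8],[0,0,0,0,-0.0017,0.095,8],[0,0,0,0,-0.0017,0.0967,8],[0,0,0,0,-0.0017,0.0967,8]]]' --grip_n 60

```text
time: 39.52
tool_pos: [573.3, 97.2, -3.3]
tcp_rot: [180.0, -0.1, 9.1]
ft_force: [1.0, 0.1, -0.1]
finger_gap: 12.6
grip_force: 58.7
```

Request:
handwheel --moves '[[[0,0,0,0,0,0.0017,8],[0,0,0,0,0,0.0033,8],[0,0,0,0,0,0.005,8],[0,0,0,0,0,0.005,8]]]'

```text
time: 40.02
tool_pos: [572.9, 97.1, -6.8]
tcp_rot: [180.0, -0.0, 9.1]
ft_force: [-0.1, -0.6, -1.0]
finger_gap: 12.3
grip_force: 58.8
```

To row units: 1 mm is 0.0017, 0.7 mm is 0.0012.

Request:
handwheel --moves '[[[0,0,0,0,0,0.0012,8],[0,0,0,0,0,0.0017,8],[0,0,0,0,0,0.0017,8]]]'

```text
time: 40.4
tool_pos: [572.9, 97.1, -6.8]
tcp_rot: [180.0, -0.0, 9.1]
ft_force: [-4.6, 0.3, 9.1]
finger_gap: 12.6
grip_force: 60.0
```

To row units: -155 mm is -0.2583, -110 mm is -0.1833.

Request:
handwheel --moves '[[[0,0,0,0,0,-0.0012,8],[0,0,0,0,0,-0.0012,24],[0,0,0,0,0,-0.0012,24],[0,0,0,0,0,-0.0012,24],[0,0,0,0,0,-0.0333,24],[0,0,0,0,0,-0.1,24],[0,0,0,0,0,-0.1833,34],[0,0,0,0,0,-0.2583,34]]]'

```text
time: 41.4
tool_pos: [573.2, 97.2, 150.7]
tcp_rot: [180.0, -0.1, 9.0]
ft_force: [0.1, 0.7, 0.0]
finger_gap: 33.8
grip_force: 0.0
```

Request:
handwheel --moves '[[[0,0,0,-0.0233,-0.0667,0,40],[0,0,0,-0.0233,-0.145,0,40],[0,0,0,-0.0233,-0.145,0,40],[0,0,0,-0.0233,-0.145,0,40]]]'

```text
time: 41.9
tool_pos: [545.5, 180.8, 148.1]
tcp_rot: [180.0, -0.1, 9.1]
ft_force: [-0.0, 0.4, -0.1]
finger_gap: 40.0
grip_force: 0.0
```

```bash
python3 look.py w14
```

Run:
```python
from h import *
s=np.load("pics/w14.npy",allow_pickle=True).item()
g=cv2.resize(s["pixels"][60:225,150:480],None,fx=2.3,fy=2.3,interpolation=cv2.INTER_CUBIC)
sc=optics.snapshot("scene")["pixels"][170:285,200:480]
cv2.imwrite("pics/v14.png",np.vstack([g,cv2.resize(sc,(g.shape[1],210))]))
```

```text
332.98970021449423 [-0.0258175  0.         0.         0.         0.       ] [[0.158, 0.946, 0.284, 616.884], [-0.987, 0.151, 0.046, 193.626], [0.001, -0.287, 0.958, 325.669], [0.0, 0.0, 0.0, 1.0]] [545.59670231 180.23194127 147.84341326] [ 1.79978625e+02 -4.01803541e-02  9.03988241e+00]
red [(1029, [349.6, 172.4], [330, 160, 40, 27]), (734, [350.1, 199.1], [322, 193, 57, 14])]
yellow [(973, [414.9, 172.8], [395, 161, 41, 26]), (695, [412.1, 199.4], [384, 193, 58, 13])]
green [(950, [219.6, 173.2], [199, 161, 42, 26]), (667, [225.6, 199.6], [198, 194, 57, 12])]
blue [(987, [284.4, 173.3], [265, 161, 40, 27]), (718, [287.4, 199.1], [260, 193, 56, 13])]
```

View pics/v14.png

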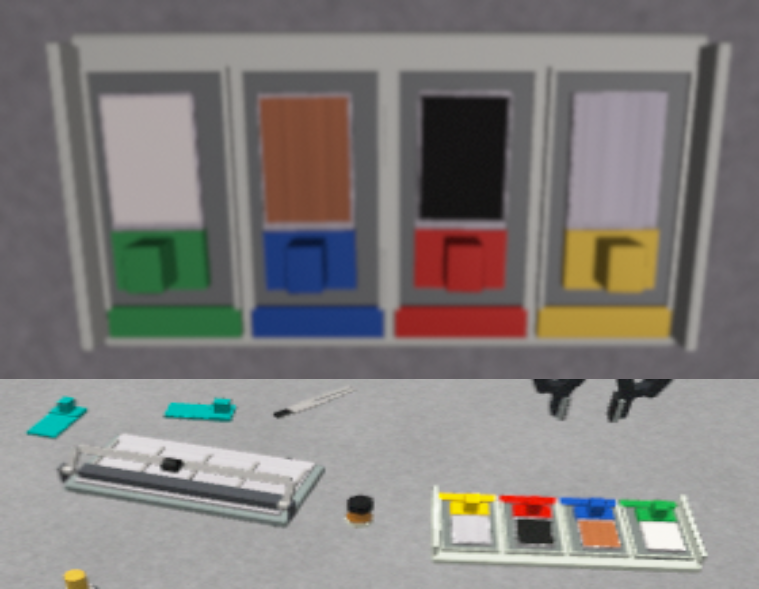

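The crop shows all four plates lying flat inside the trays of their own colour, with the bar standing open. I'll check the offsets numerically before handing in.

Run:
```python
from h import *
from caps import cap
s=np.load("pics/w14.npy",allow_pickle=True).item()
G={"green":(542.9,275.8),"blue":(552.2,216.3),"red":(562.1,156.1),"yellow":(571.7,96.7)}
for c in G: print(c,(plane(s,cap(s,c,(190,150,440,185))[0],24)[:2]-G[c]).round(1))
st=r.sense();print(st["time"],st["ft_force"],st["finger_gap"])
```

```text
green [0.6 0.8]
blue [0.3 1. ]
red [0.7 2.4]
yellow [0.2 2.5]
42.0 [ 0.23039368 -0.7579654  -0.26902743] 39.84325737915291
```

Every plate is within 3 mm of its seat centre, so I'm handing in.

```bash
python3 -c "
from bench import workorder
print(workorder.hand_in())"
```

```text
the job is handed in; nothing more can be done
None
```

The job is handed in at about 42 s (no verdict was printed): the clamp bar stands open, and all four plates lie flat in the seats of their own colour, measured within 3 mm of centre.

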